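# Close up the bottle-cap sorting station

### The arm

A 7-joint arm with a two-finger parallel gripper is mounted at the origin on the work surface. World frame = base frame: x ahead of the robot, y to its left, z up, the work surface at z = 0. Lengths are in m, angles in rad, forces in N, time in s.
With the tool pointing down it reaches from about 0.4 to 0.9 m from the base axis. Payload 5.5 kg.
Tool frame: the origin (TCP) lies between the finger pads; the fingertips stand 14 mm ahead of it and the grasp point (between the pads) lies 5 mm behind it (r.nose_length is the distance from the TCP to the fingertips, in m); z points along the fingers, x is the direction in which the jaws open and shut, and the axes are right-handed (so a half turn about z gives the same grasp; the last joint's range is limited). The gripper opens to 85 mm and grips with 20 to 120 N. Pads are 22 mm wide; open, the fingers measure 114 mm over their backs; the gripper's body (76 mm by 85 mm) begins 54 mm behind the grasp point. The pads swing forward as they close: fully open they stand 13 mm farther back than shut.
Start: joints at [-1.005, 0.501, -0.427, 1.55, 0.221, 1.138, -0.21], TCP at [0.194, 0.62, 0.245] pointing down, gripper open.
Joint ranges: [-2.88, 2.88], [-0.31, 2.03], [-1.54, 1.56], [0.2, 2.42], [-1.41, 4.55], [0.19, 2.02], [-2.57, 2.57]. Speed limits (rad/s): [2.57, 2.57, 3.14, 3.14, 3.14, 3.14, 3.14].

### API

Orientations are given as a unit quaternion [x, y, z, w].
In Python, from bench import observe, optics, r gives the robot as it stands.
- The arm moves only by the shell command python3 -m inch 'ROWS' [OPENING] [FORCE]. ROWS is JSON, a list of rows, each a list of 4 numbers: the shift along the tool's x, y, z in units of 0.04 m (1.0 is 0.04 m), then the turn about the tool's z in units of 0.12 rad (1.0 is 0.12 rad). A call has 1 to 12 rows; each row shifts and turns the commanded pose from where the row before left it, along the tool's axes as they then stand; what a row does not reach is not made up. A row lasts 1/12 s, in which the tool goes at most 41.7 mm and 7.16 degrees, less where a joint would pass 70% of its speed; a pose out of reach is approached as far as the arm can. A call with a number of a shift or a turn outside -1 to 1 is refused whole. A call with a gripper value outside its range is refused whole. OPENING is the finger opening in mm, from 0 to 85.4, set as the call begins (- or left out, the last holds). The fingers move at their own pace and stop on an object; FORCE is the grip in N (left out, the last holds). Time passes only in rows, so rows that do not move let the fingers close. It gives the time, the measured TCP pose, the force and the opening at its end, in the units of the state.
- observe(): the state, without advancing time (a new reading comes with each control period).
- optics.capture(name): name is "side" or "top"; returns a dict with "pixels" (400x640x3 uint8, red, green, blue), "K" (3x3 intrinsics, pixels), "eye" and "rotation" of the camera in the world. Camera axes: x right, y up, looking along -z (the intrinsics and any distortion apply to the point x, -y, -z); pixel columns grow to the right and rows downward; lengths in m; the calibration is good to about 2 mm. A picture is of the moment at which its call begins. There is no depth.
- r.job_done(): hands the job in, once; it reports no verdict.
The state is a dict: "clock": time; "joints": joint angles; "joint_vel": joint speeds; "joint_torque": joint torques, N m; "tcp_pos": TCP position; "orientation": TCP orientation; "wrist_force": force on the tool from outside, world axes, zero at the start; "ft_torque": the same for the moment, N m; "opening": opening from 0.0 (shut) to 1.0 (fully open).
Only numpy, scipy, OpenCV 4.12 (cv2) and the standard library are available. Lean on these libraries where they do the work, as an engineer would, in place of code of your own. Each camera call takes 0.05 s, during which the arm holds its last target. There are 200 camera calls.

### The job

The caps are sorted, so close up: with the fingertips, gently push the wooden drawer that holds the caps fully shut, and gently push the white hinged lid of the clear cap box down until it is fully closed, in either order. Leave the empty drawer open just as it is, do not lift the clear box or push it away from its place, and do not disturb the bottles, jar, notepad and loose caps. Nothing is to be picked up.

Things in the scene. Friction and masses are not known exactly. Their poses are not given: they have to be found in the camera images.
- caps_unit: low wooden unit, fixed to the table, 140 mm deep, 110 mm wide, 75 mm high, with one drawer that opens towards the robot; origin under its middle on the table, its x axis points horizontally from the drawer front into the unit (roughly away from the robot), z up. Its drawer holds bottle caps. The two units look alike but for what lies in the drawer, and stand in either order. When the drawer is shut its front's outer face lies 80 mm before the unit's origin along -x.
- caps_drawer (a joint): opening of the drawer that holds caps, in m: 0 shut, at most 0.085; it stays where it is left, and about 2 N moves it
- caps_front (a point): on the caps drawer: middle of the outer (robot-side) face of that drawer's flat wooden front, 35 mm above the table; it moves with the drawer. The front is 110 mm wide and reaches from 3 to 59 mm above the table (73 mm at its two ends, beside a central finger notch). x axis points into the unit, the way the drawer shuts; y along the front; z up.
- empty_unit: the other low wooden unit, fixed to the table, 140 mm deep, 110 mm wide, 75 mm high, with one drawer that opens towards the robot; origin under its middle on the table, its x axis points horizontally from the drawer front into the unit (roughly away from the robot), z up. Its drawer is empty.
- empty_drawer (a joint): opening of the empty drawer, in m: 0 shut, at most 0.085; about 2 N moves it
- empty_front (a point): on the empty drawer: middle of the outer (robot-side) face of that drawer's flat wooden front, 35 mm above the table; it moves with the drawer. The front is 110 mm wide and reaches from 3 to 59 mm above the table (73 mm at its two ends, beside a central finger notch). x axis points into the unit, the way the drawer shuts; y along the front; z up.
- cap_box: clear plastic box filled with caps, loose on the table, 110 mm deep (x), 130 mm wide (y), 75 mm high without its lid, about 0.8 kg; origin under its middle; z up. A white lid is hinged on its top edge at +x, the side away from the robot.
- box_lid (a joint): angle of the white lid in rad: 0 lies flat on the box (shut), about 1.57 upright; as it stands part open it leans over the box, free edge towards the robot. Stiff hinge: it stays where it is left, and about 1 N at its free edge shuts it
- lid_hinge (a point): middle of the lid's hinge line, 75 mm above the table, at the box's +x edge; turns with the lid: in its frame the lid panel (4 mm thick, 134 mm wide, flat, no handle) reaches 114 mm along -x, y is the hinge line, and the outer face looks to +z, at z = 4 mm
- lid_edge (a point): middle of the lid's free edge, on its outer face, 114 mm from the hinge
- bottle_left: small clear drink bottle standing at the left, 62 mm across, 170 mm high; origin under its base (bystander)
- bottle_right: small clear drink bottle with a paper band standing at the right, 62 mm across, 170 mm high; origin under its base (bystander)
- jar: closed glass jar, 60 mm across, 76 mm high; origin under its base (bystander)
- notepad: white pad of paper 100 x 70 x 12 mm; origin under its middle (bystander)
- loose_cap1: bottle cap lying on the table on the left near the robot, 29 mm across, 13 mm high; origin under it (bystander)
- loose_cap2: bottle cap lying on the table on the right near the robot, 29 mm across, 13 mm high; origin under it (bystander)
- roof_cap: bottle cap lying on the rear half of the empty drawer's unit, 29 mm across, 13 mm high; origin under it (bystander)
Things that resemble listed ones, but are neither listed nor needed, are in the scene too. Leave any red or yellow look-alike of the cap_box alone.

How it is judged:
By the outcome, as a careful person would: the job done as asked, in the order asked, and still so for the second after the job is handed in, with the robot touching nothing.
It also fails if it takes over 56 s, if anything falls off the work surface, if the arm or the gripper's body presses on something with over 40 N, if the wrist force passes 120 N, or if a joint passes its speed limit or range.

## Working session

There is one attempt and no reset: what is moved stays moved. The work goes in short steps, Python scripts to look and compute and a shell command to move; the robot and the scene stay as the last step left them, time stands still between calls to the robot, and variables do not carry over. Pictures are saved under pics/ and viewed, about 8 in all and at most 12, crops included, and the job is handed in when it is done.

```bash
ls; mkdir -p pics; cat > h.py <<'E'
import numpy as np, cv2
from bench import observe, optics, r
def cap(n,f):
    c=optics.capture(n); cv2.imwrite(f'pics/{f}.png',c['pixels'][:,:,::-1]); np.savez(f'pics/{f}.npz',**{k:np.array(v) for k,v in c.items() if k!='pixels'}); return c
def ld(f): return dict(np.load(f'pics/{f}.npz',allow_pickle=True))
def ray(c,u,v):
    K=np.array(c['K'],float); d=np.linalg.solve(K,[u,v,1.]); d=np.array([d[0],-d[1],-d[2]])
    return np.array(c['eye']),np.array(c['rotation'])@d
def onz(c,u,v,z):
    e,d=ray(c,u,v); return e+d*(z-e[2])/d[2]
def proj(c,p):
    q=np.array(c['rotation']).T@(np.array(p)-c['eye']); q=np.array(c['K'])@[q[0],-q[1],-q[2]]; return q[:2]/q[2]
def tri(c1,p1,c2,p2):
    a,d=ray(c1,*p1); b,e=ray(c2,*p2); s=np.linalg.lstsq(np.c_[d,-e],b-a,rcond=None)[0]
    x,y=a+d*s[0],b+e*s[1]; return (x+y)/2,np.linalg.norm(x-y)
E
python3 - <<'E'
from h import *
for n in('top','side'):
    c=cap(n,n+'0'); print({k:(v if k!='pixels' else 0) for k,v in c.items()})
print(observe(), r.nose_length)
E
```

```text
pics
{'pixels': 0, 'K': array([[518.67661163,   0.        , 316.04805909],
       [  0.        , 518.67661163, 200.96180324],
       [  0.        ,   0.        ,   1.        ]]), 'eye': array([3.33422786e-01, 1.50091220e-03, 1.64509913e+00]), 'rotation': array([-0.02963082,  0.02255257,  0.71383091, -0.69932741])}
{'pixels': 0, 'K': array([[380.23838649,   0.        , 316.22907405],
       [  0.        , 380.23838649, 201.93231681],
       [  0.        ,   0.        ,   1.        ]]), 'eye': array([ 0.22848449, -0.90511679,  0.79934831]), 'rotation': array([ 0.44363196, -0.05602297, -0.09064389,  0.88985156])}
{'clock': 0.1, 'joints': array([-1.00478609,  0.50176758, -0.42678159,  1.55131729,  0.22082283,
        1.13835761, -0.21028903]), 'joint_vel': array([ 0.00057156, -0.00136913, -0.00166926, -0.00073577,  0.00055547,
       -0.00038712, -0.00079563]), 'joint_torque': array([-1.14271158e-02, -5.70821500e+01, -5.83889812e+00, -2.81749070e+01,
        1.05109729e-02,  5.62723348e-03, -6.97123468e-06]), 'tcp_pos': array([0.19371648, 0.61982955, 0.24436405]), 'orientation': array([ 8.05656250e-01,  5.92382648e-01, -7.29535490e-04,  5.21778992e-04]), 'wrist_force': array([-0.2123848 , -0.27290162,  0.56021561]), 'ft_torque': array([-0.0063428 , -0.0168307 ,  0.00824875]), 'opening': 1.002021042625321} 0.014
```

View pics/top0.png

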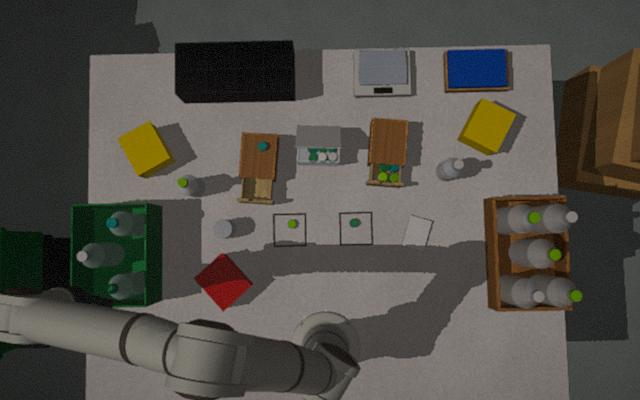

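View pics/side0.png

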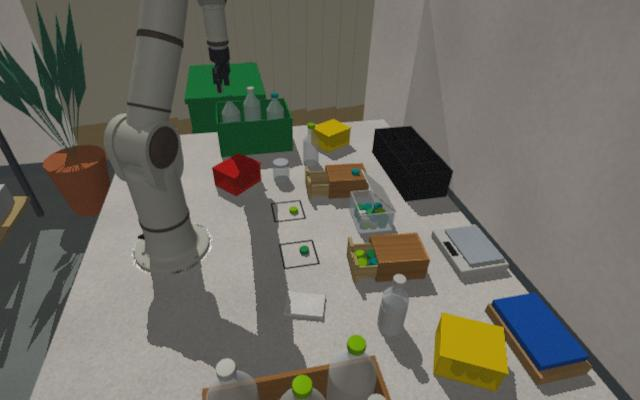

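Top view: the drawer with caps is at px (387,178) and the empty one at (257,190), with the roof cap at (263,146). The clear box with the white lid is at (319,145). Possible mix-ups are the other unit (257,170), the red box (223,282) and the yellow boxes (147,150) and (488,127). I choose the right-hand unit and the clear box, and will check them in a crop.

```bash
sed -i "s/^import numpy.*/import numpy as np, cv2\nfrom scipy.spatial.transform import Rotation as Ro/; s/c=optics.capture(n);/c=optics.capture(n); c['rotation']=Ro.from_quat(c['rotation']).as_matrix();/" h.py
python3 - <<'E'
from h import *
a=cv2.imread('pics/top0.png')[105:215,230:420]; b=cv2.imread('pics/side0.png')[155:290,295:440]
a=cv2.resize(a,None,fx=4,fy=4,interpolation=2); b=cv2.resize(b,None,fx=4,fy=4,interpolation=2)
a=cv2.convertScaleAbs(a,alpha=1.5);b=cv2.convertScaleAbs(b,alpha=1.3)
cv2.imwrite('pics/ca.png',a); cv2.imwrite('pics/cb.png',b)
for n in('top','side'): cap(n,n+'0')
c=ld('top0')
for nm,p in {'front':(387,187),'rear':(389,119),'lidhinge':(319,126)}.items(): print(nm,onz(c,*p,.075))
E
```

```text
front [ 0.48769238 -0.200251    0.075     ]
rear [ 0.6969935  -0.21269862  0.075     ]
lidhinge [0.68007115 0.00236104 0.075     ]
```

View pics/ca.png

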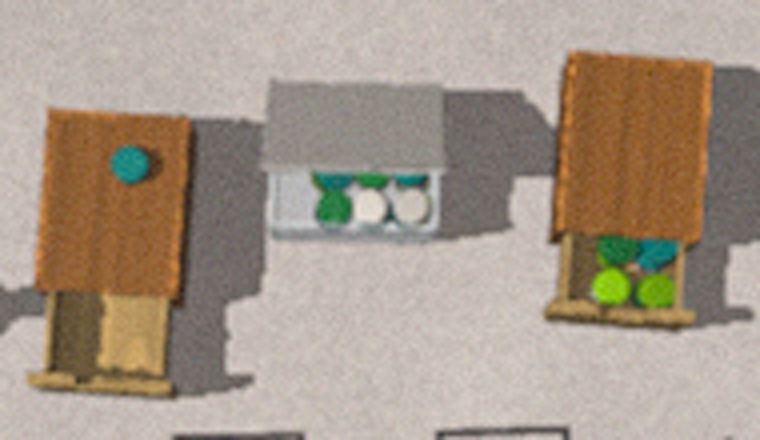

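View pics/cb.png

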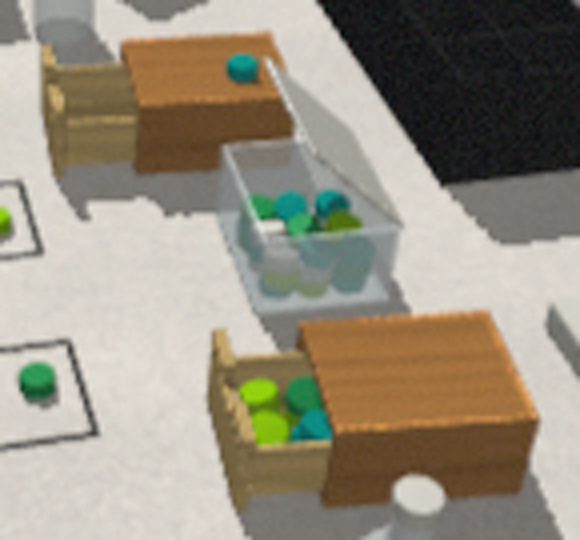

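The crops confirm it. The right-hand unit holds four caps. The clear box has its lid leaning over at roughly 45–60°, free edge towards the robot. Now I'll measure the corners.

```bash
python3 - <<'E'
from h import *
t,s=ld('top0'),ld('side0')
T=lambda u,v:(230+u/4-.375,105+v/4-.375); S=lambda u,v:(295+u/4-.375,155+v/4-.375)
for n,p in dict(rl=(570,52),rr=(712,62),fr=(700,242),fl=(553,240)).items(): print('unit',n,onz(t,*T(*p),.075))
for n,p in dict(fl=(545,318),fr=(692,326)).items(): print('front z.073/.003',onz(t,*T(*p),.073),onz(t,*T(*p),.003))
for n,p in dict(hl=(272,80),hr=(443,85)).items(): print(n,onz(t,*T(*p),.075))
for n,a,b in [('drawer top L',(547,308),(215,332)),('drawer top R',(692,318),(243,430)),('lid L',(262,168),(268,60)),('lid R',(446,172),(345,120)),('unit fr',(700,242),(328,432)),('unit rr',(712,62),(536,418))]:
    print(n,*tri(t,T(*a),s,S(*b)))
for n,p in dict(nearback=(400,226),farback=(300,138),nearfront=(262,238),farfront=(222,148)).items(): print('box side',n,onz(s,*S(*p),.075))
E
```

```text
unit rl [ 0.7024432  -0.16113978  0.075     ]
unit rr [ 0.69220557 -0.26957862  0.075     ]
unit fr [ 0.5534616  -0.25585965  0.075     ]
unit fl [ 0.55742023 -0.14412161  0.075     ]
front z.073/.003 [ 0.49803874 -0.13658398  0.073     ] [ 0.5053685  -0.14273241  0.003     ]
front z.073/.003 [ 0.48955431 -0.2480162   0.073     ] [ 0.49650629 -0.25912631  0.003     ]
hl [0.68582541 0.06787953 0.075     ]
hr [ 0.67898455 -0.0631826   0.075     ]
drawer top L [ 0.5043827  -0.13833014  0.06781313] 0.0037548767007198895
drawer top R [ 0.49224944 -0.24635941  0.08032108] 0.005441830426181597
lid L [0.60219717 0.0731785  0.15486412] 0.00222142238692095
lid R [ 0.60178084 -0.06238513  0.18665935] 0.02063893022683874
unit fr [ 0.54961669 -0.25462934  0.07553989] 0.007751618580624594
unit rr [ 0.68969933 -0.26856508  0.07489311] 0.005268939973434373
box side nearback [ 0.67444702 -0.05584699  0.075     ]
box side farback [0.63623832 0.07210691 0.075     ]
box side nearfront [ 0.56464942 -0.04998739  0.075     ]
box side farfront [0.5679504  0.07024319 0.075     ]
```

Measurements agree with the sizes given:
- **Unit:** yaw about -0.1 rad, centre near (0.626, -0.208).
- **Drawer front:** at (0.496, -0.193), so about 50 mm open; shut it would be at (0.546, -0.200).
- **Lid:** hinge at about (0.682, 0.002, 0.075), free edge at (0.602, y, 0.155). That gives a length of 114 mm ✓, at about 45°.

Lid first: close the fingers, turn, then go above it.

```bash
python3 -m inch '[[0,0,0,-0.7],[0,0,0,-0.7],[0,0,0,-0.7],[-0.7,0.53,0,0],[-0.7,0.53,0,0],[-0.7,0.53,0,0],[-0.7,0.53,0,0],[-0.7,0.53,0,0],[-0.7,0.53,0,0],[-0.7,0.53,0,0],[-0.7,0.53,0,0],[-0.7,0.53,0,0]]' 0 20
```

```text
clock: 1.2
tcp_pos: [0.3722, 0.3574, 0.2453]
orientation: [0.725, 0.689, 0.0, 0.0]
wrist_force: [0.4, 1.1, 0.1]
opening: 0.002
```

```bash
python3 -m inch '[[-0.72,0.54,0,0],[-0.72,0.54,0,0],[-0.72,0.54,0,0],[-0.72,0.54,0,0],[-0.72,0.54,0,0],[-0.72,0.54,0,0],[-0.72,0.54,0,0],[-0.72,0.54,0,0],[-0.72,0.54,0,0],[-0.72,0.54,0,0],[-0.72,0.54,0,0],[-0.72,0.54,0,0]]' && python3 -m inch '[[0,0,0.2,0],[0,0,0,0],[0,0,0,0]]'; python3 - <<'E'
from h import *
a=cap('side','side1')['pixels']; b=cap('top','top1')['pixels']
im=np.hstack([cv2.resize(x[:,:,::-1],(400,520),interpolation=2) for x in (a[125:255,310:410],b[110:240,270:370])])
cv2.imwrite('pics/m1.png',cv2.convertScaleAbs(im,alpha=1.3))
p=observe()['tcp_pos']; print(p,proj(ld('side1'),p-[0,0,.014]),proj(ld('top1'),p))
E
```

```text
clock: 2.2
tcp_pos: [0.6135, -0.0008, 0.2452]
orientation: [0.725, 0.689, -0.0, -0.0]
wrist_force: [-0.9, 0.4, 0.1]
opening: -0.0
clock: 2.45
tcp_pos: [0.6121, 0.001, 0.2364]
orientation: [0.725, 0.689, -0.001, -0.001]
wrist_force: [-1.0, 0.1, 0.4]
opening: 0.002
[0.61238685 0.00256128 0.23736345] [374.68841977 162.0449356 ] [319.13291666 137.43747151]
```

View pics/m1.png

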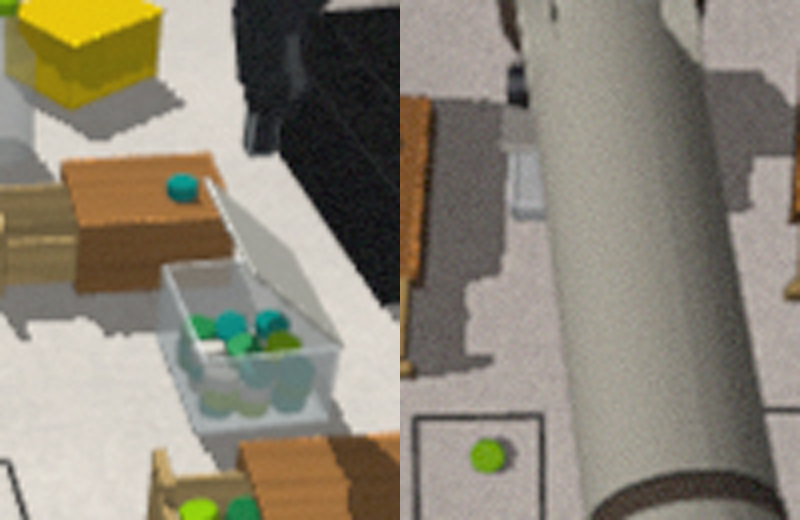

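```bash
python3 - <<'E'
from h import *
s=ld('side1')
for th in(.6,.75,.9,1.05):
    print(th,[((proj(s,(.682-.114*np.cos(th)+.05*y,y,.075+.114*np.sin(th)))-[310,125])*4).round() for y in(.067,-.067)])
print([((proj(s,(.682+.05*y,y,.075))-[310,125])*4).round() for y in(.067,-.067)])
E
```

```text
0.6 [array([195., 200.]), array([241., 299.])]
0.75 [array([210., 185.]), array([257., 283.])]
0.9 [array([226., 171.]), array([275., 268.])]
1.05 [array([244., 159.]), array([295., 255.])]
[array([296., 254.]), array([349., 353.])]
```

Now resolved: the lid's free edge in the side crop runs from (205,180) to (250,275), which matches 0.74 rad. The fingers are over the outer face just inside the edge, so I descend.

```bash
python3 -m inch '[[0,0,0.25,0],[0,0,0.25,0],[0,0,0.25,0],[0,0,0.25,0],[0,0,0.25,0],[0,0,0.1,0],[0,0,0.08,0],[0,0,0.08,0],[0,0,0.08,0],[0,0,0.08,0],[0,0,0.08,0],[0,0,0.08,0]]'; python3 -m inch '[[0,0,0.08,0],[0,0,0.08,0],[0,0,0.08,0],[0,0,0.08,0],[0,0,0.08,0],[0,0,0.08,0],[0,0,0.08,0],[0,0,0.08,0]]'
```

```text
clock: 3.55
tcp_pos: [0.6131, 0.0008, 0.1641]
orientation: [0.725, 0.689, 0.0, 0.0]
wrist_force: [-0.3, 0.5, 0.3]
opening: 0.001
clock: 4.22
tcp_pos: [0.6128, 0.0008, 0.1381]
orientation: [0.725, 0.689, -0.0, -0.0]
wrist_force: [-0.2, -0.4, 0.2]
opening: 0.0
```

```bash
python3 -m inch '[[0,0,0.08,0],[0,0,0.08,0],[0,0,0.08,0],[0,0,0.08,0],[0,0,0.08,0],[0,0,0.08,0]]'; python3 -m inch '[[0,0,0.08,0],[0,0,0.08,0],[0,0,0.08,0],[0,0,0.08,0],[0,0,0.08,0]]'; python3 - <<'E'
from h import *
a=cap('side','side2')['pixels']
cv2.imwrite('pics/m2.png',cv2.convertScaleAbs(cv2.resize(a[135:255,310:430,::-1],(600,600),interpolation=2),alpha=1.3))
E
```

```text
clock: 4.72
tcp_pos: [0.6128, 0.0008, 0.1189]
orientation: [0.725, 0.689, -0.0, -0.0]
wrist_force: [-0.5, -0.0, 1.4]
opening: 0.003
clock: 5.13
tcp_pos: [0.6128, 0.0008, 0.1029]
orientation: [0.725, 0.689, -0.0, -0.0]
wrist_force: [-0.4, -0.2, 1.4]
opening: -0.0
```

View pics/m2.png

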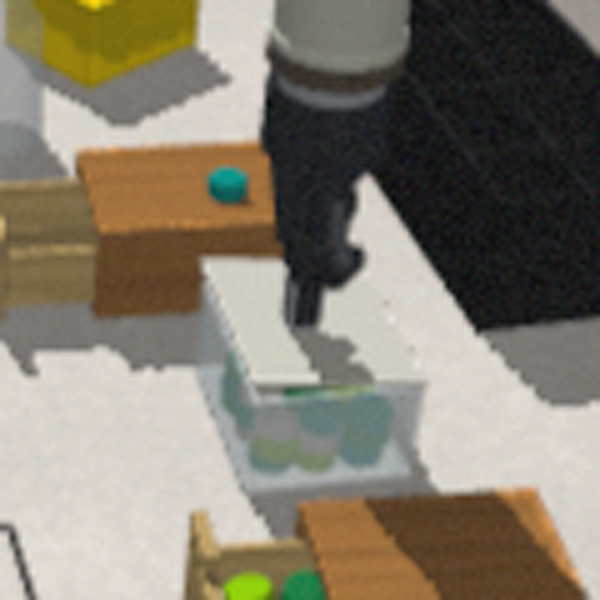

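The lid follows the fingers and is almost flat, with its free edge in the crop running from (205,258) to (255,385). I'll finish in small steps.

```bash
python3 -m inch '[[0,0,0.05,0],[0,0,0.05,0],[0,0,0.05,0],[0,0,0.03,0]]';python3 -m inch '[[0,0,0.04,0],[0,0,0,0]]'; python3 -m inch '[[0,0,0.03,0],[0,0,0,0]]'
```

```text
clock: 5.52
tcp_pos: [0.6129, 0.0008, 0.0959]
orientation: [0.725, 0.689, -0.0, -0.0]
wrist_force: [-1.3, 0.2, 0.3]
opening: 0.001
clock: 5.68
tcp_pos: [0.6128, 0.0008, 0.0942]
orientation: [0.725, 0.689, -0.0, -0.0]
wrist_force: [-0.5, 0.2, -0.0]
opening: 0.001
clock: 5.85
tcp_pos: [0.613, 0.0008, 0.0936]
orientation: [0.725, 0.689, 0.0, 0.0]
wrist_force: [-1.8, 1.2, 2.0]
opening: -0.002
```

```bash
python3 -m inch '[[0,0,0.03,0],[0,0,0,0]]'; python3 -m inch '[[0,0,0.03,0],[0,0,0,0],[0,0,0,0]]'
```

```text
clock: 6.02
tcp_pos: [0.6131, 0.0008, 0.0935]
orientation: [0.725, 0.689, 0.0, 0.0]
wrist_force: [-4.1, -1.2, 10.6]
opening: -0.001
clock: 6.27
tcp_pos: [0.6131, 0.0008, 0.0934]
orientation: [0.725, 0.689, 0.0, 0.0]
wrist_force: [-7.8, -0.4, 18.7]
opening: 0.002
```

It stops hard at tip z = 0.079, which is the shut height. I lift off, then go in front of the caps drawer.

```bash
python3 -m inch '[[0,0,-0.1,0],[0,0,-0.3,0],[0,0,-0.5,0],[0,0,-0.5,0],[0,0,-0.5,0],[0,0,-0.4,0.4]]'; python3 -m inch '[[-0.5,-0.4,0,0],[-0.5,-0.4,0,0],[-0.5,-0.4,0,0],[-0.5,-0.4,0,0],[-0.5,-0.4,0,0],[-0.5,-0.4,0,0],[-0.5,-0.4,0,0],[-0.5,-0.4,0,0],[-0.5,-0.4,0,0],[-0.5,-0.4,0,0],[0,0,0,0]]'; python3 - <<'E'
from h import *
a=cap('side','side3')['pixels']; b=cap('top','top3')['pixels']
im=np.hstack([cv2.resize(x[:,:,::-1],(400,520),interpolation=2) for x in (a[165:295,330:430],b[105:235,310:410])])
cv2.imwrite('pics/m3.png',cv2.convertScaleAbs(im,alpha=1.3))
p=observe()['tcp_pos']; print(p)
s=ld('side3')
print([((proj(s,(.682-.114+.05*y,y,.077))-[330,165])*4).round() for y in(.067,-.067)])
E
```

```text
clock: 6.77
tcp_pos: [0.6135, 0.0008, 0.185]
orientation: [0.741, 0.671, 0.001, 0.0]
wrist_force: [-1.0, 0.1, 0.0]
opening: 0.002
clock: 7.68
tcp_pos: [0.4301, -0.1866, 0.1831]
orientation: [0.743, 0.669, -0.001, -0.0]
wrist_force: [-0.8, 0.1, -0.6]
opening: 0.0
[ 0.43363288 -0.18340024  0.18343643]
[array([ 86., 106.]), array([128., 208.])]
```

View pics/m3.png

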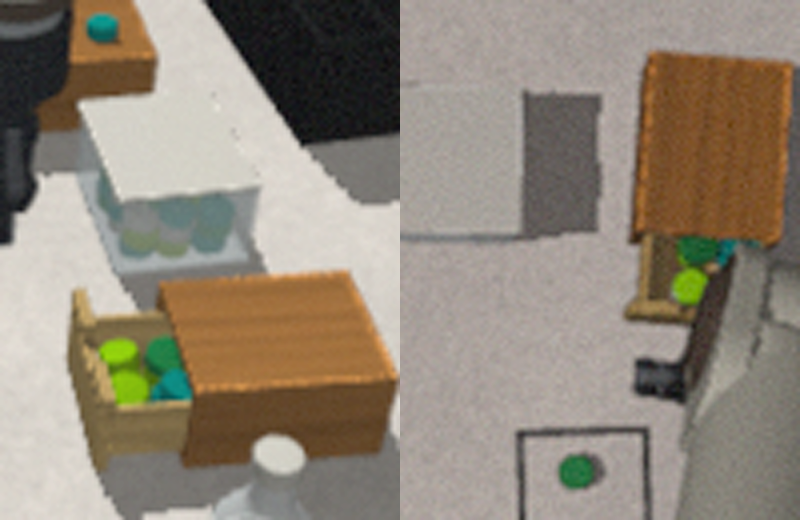

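The lid is flat and the gripper stands in front of the caps drawer with free table below it. I descend to about 38 mm tip height and push.

```bash
python3 -m inch '[[0,0,0.4,0],[0,0,0.4,0],[0,0,0.4,0],[0,0,0.4,0],[0,0,0.4,0],[0,0,0.4,0],[0,0,0.4,0],[0,0,0.3,0],[0,0,0.17,0],[0,0,0,0]]'; python3 -m inch '[[0,0.15,0,0],[0,0.15,0,0],[0,0.15,0,0],[0,0.15,0,0],[0,0.15,0,0],[0,0.1,0,0],[0,0.1,0,0],[0,0.1,0,0],[0,0.1,0,0]]';  python3 -m inch '[[0,0.1,0,0],[0,0.1,0,0],[0,0.1,0,0],[0,0.1,0,0]]'
```

```text
clock: 8.62
tcp_pos: [0.4339, -0.1811, 0.0509]
orientation: [0.741, 0.672, -0.0, -0.001]
wrist_force: [0.7, -0.3, 0.0]
opening: 0.0
clock: 9.37
tcp_pos: [0.48, -0.187, 0.052]
orientation: [0.741, 0.671, -0.0, -0.0]
wrist_force: [0.9, -0.2, -0.1]
opening: -0.0
clock: 9.7
tcp_pos: [0.4954, -0.1886, 0.0519]
orientation: [0.741, 0.671, -0.0, -0.0]
wrist_force: [-1.3, 0.7, 0.7]
opening: -0.005
```

Contact is near x = 0.49. I continue slowly towards the expected stop at TCP x ≈ 0.535–0.54.

```bash
python3 -m inch '[[0,0.08,0,0],[0,0.08,0,0],[0,0.08,0,0],[0,0.08,0,0],[0,0.08,0,0],[0,0.08,0,0],[0,0.08,0,0]]'; python3 -m inch '[[0,0.06,0,0],[0,0.06,0,0],[0,0.06,0,0],[0,0.06,0,0]]'; python3 -m inch '[[0,0.05,0,0],[0,0.05,0,0],[0,0,0,0]]'
```

```text
clock: 10.28
tcp_pos: [0.518, -0.1909, 0.0519]
orientation: [0.741, 0.671, -0.0, -0.0]
wrist_force: [-1.6, -0.1, -0.3]
opening: 0.002
clock: 10.62
tcp_pos: [0.5276, -0.1918, 0.052]
orientation: [0.741, 0.671, -0.0, -0.0]
wrist_force: [-1.8, -0.0, -0.9]
opening: -0.001
clock: 10.87
tcp_pos: [0.5321, -0.1921, 0.0522]
orientation: [0.741, 0.671, 0.0, 0.0]
wrist_force: [-0.1, 0.4, -0.9]
opening: -0.001
```

```bash
python3 -m inch '[[0,0.05,0,0],[0,0.05,0,0],[0,0,0,0]]'; python3 -m inch '[[0,0.04,0,0],[0,0.04,0,0],[0,0,0,0]]'
```

```text
clock: 11.12
tcp_pos: [0.5361, -0.1925, 0.0522]
orientation: [0.741, 0.671, 0.0, 0.0]
wrist_force: [-1.1, -0.1, 0.3]
opening: 0.002
clock: 11.37
tcp_pos: [0.5379, -0.1927, 0.052]
orientation: [0.741, 0.671, -0.001, -0.001]
wrist_force: [-4.9, 1.1, 3.8]
opening: -0.001
```

```bash
python3 -m inch '[[0,0.03,0,0],[0,0,0,0],[0,0,0,0]]'; python3 -m inch '[[0,0.03,0,0],[0,0,0,0],[0,0,0,0]]'
```

```text
clock: 11.62
tcp_pos: [0.5379, -0.1927, 0.0519]
orientation: [0.741, 0.671, -0.001, -0.002]
wrist_force: [-7.2, 0.8, 6.6]
opening: -0.003
clock: 11.87
tcp_pos: [0.5379, -0.1927, 0.0517]
orientation: [0.741, 0.671, -0.002, -0.002]
wrist_force: [-9.0, 1.8, 7.4]
opening: -0.0
```

Hard stop at 0.538, as predicted. I back off, rise and check.

```bash
python3 -m inch '[[0,-0.1,0,0],[0,-0.3,0,0],[0,-0.5,0,0],[0,-0.5,0,0],[0,-0.5,0,0],[0,0,-0.5,0],[0,0,-0.7,0],[0,0,-0.7,0],[0,0,-0.7,0],[0,0,-0.7,0],[0,0,-0.7,0],[0,0,-0.3,0]]'; python3 -m inch '[[0.7,0,0,0],[0.7,0,0,0],[0.7,0,0,0],[0.7,0,0,0],[0.7,0,0,0],[0.7,0,0,0],[0.7,0,0,0],[0.7,0,0,0],[0,0,0,0]]'; python3 - <<'E'
from h import *
a=cap('side','side4')['pixels']; b=cap('top','top4')['pixels']
im=np.hstack([cv2.resize(x[:,:,::-1],(400,520),interpolation=2) for x in (a[155:285,320:420],b[105:235,310:410])])
cv2.imwrite('pics/m4.png',cv2.convertScaleAbs(im,alpha=1.3))
cv2.imwrite('pics/m4t.png',cv2.convertScaleAbs(np.vstack([a[100:340,200:520,::-1],b[90:330,130:450,::-1]]),alpha=1.3))
E
```

```text
clock: 12.87
tcp_pos: [0.4684, -0.1863, 0.2285]
orientation: [0.741, 0.671, 0.002, 0.004]
wrist_force: [0.4, -0.9, -0.3]
opening: 0.001
clock: 13.62
tcp_pos: [0.4888, 0.0445, 0.2249]
orientation: [0.738, 0.674, 0.003, -0.0]
wrist_force: [-0.2, 0.7, -0.4]
opening: -0.0
```

View pics/m4.png

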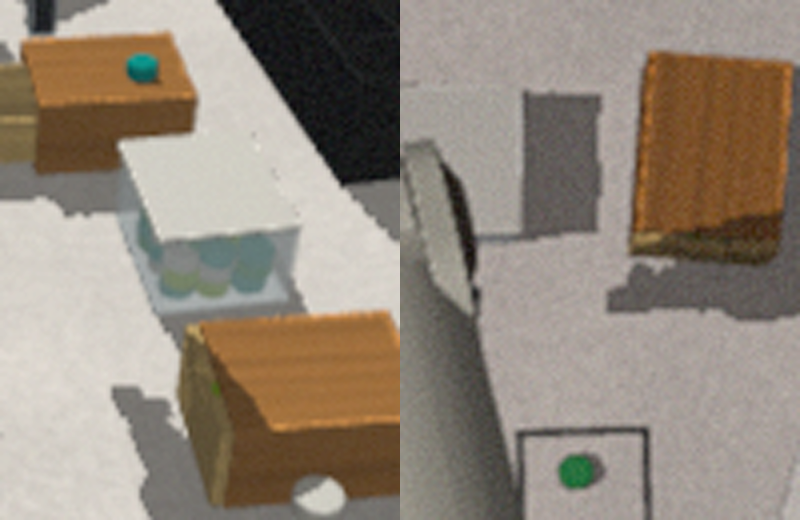

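View pics/m4t.png

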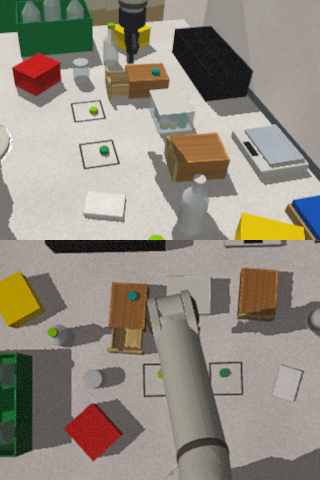

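Both pictures show the drawer front flush against the unit at top crop (705,250) and the lid flat on the box. The empty drawer, roof cap, loose caps, bottles, jar and pad are where they were. Handing in.

```bash
python3 -m inch '[[0,0,0,0],[0,0,0,0],[0,0,0,0]]'; python3 -c "
from bench import r; print(r.job_done())"
```

```text
clock: 13.97
tcp_pos: [0.4876, 0.036, 0.2241]
orientation: [0.742, 0.67, 0.0, 0.0]
wrist_force: [-0.2, -1.1, -0.6]
opening: -0.001
the job is handed in; nothing more can be done
None
```

The lid of the clear box and the caps drawer are both shut, and I handed the job in at 14.0 s, well inside the 56 s limit.

- **Lid:** I pushed it down with closed fingertips. It stopped hard at 79 mm, its shut height, and the wrist force reached about 20 N on that stop.
- **Caps drawer:** I pushed it in with about 2 N until it stopped hard at TCP x = 0.538. That fits the expected shut position, with about 12 N at the stop.

The last pictures show the drawer front flush with its unit and the lid flat. The empty drawer is still open, and the box, bottles, jar, notepad and caps look unmoved. I judged "unmoved" by eye rather than measuring it. The empty drawer's front was partly hidden by the arm in the last side picture.

One early measurement disagreed: the lid's right corner was off by 20 mm between the two views because I picked the wrong pixel. I corrected it before touching the lid, and no check failed at the end.

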